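# Open the docked specimen tote and hold its gate

## Task

Open the clear specimen tote: squeeze the blue catch's two tabs fully together first, and only then the yellow catch's. Then take the gate by its red post, swing it towards you past the click of its detent until it stands wide open, roughly square to the tote's front, and finish while still holding it there with the gripper, since its spring would close it. Leave the racks, the tube stand, the jar and the bottle around it where they are.

Things in the scene. Friction and masses are not known exactly. Their poses are not given: they have to be found in the camera images.
- tote: clear specimen tote fixed to the bench, 240 mm deep (x), 260 mm wide (y), 120 mm high. Origin on the bench in the plane of the closed gate (front, facing the robot), midway across; x points into the tote, y left along the front, z up. Aluminium beam on top at x = 6 to 76 mm. Sill 11 mm high in front of the hinge end.
- gate (a joint): angle of the clear gate, rad: 0 shut, grows to 1.8 as it swings out towards the robot. The leaf is 8 mm thick, reaches 200 mm from the hinge, 24 to 118 mm above the bench. Both catches must be released first. A sprung detent (about 0.5 N m extra) must be pushed through between 0.65 and 0.95 rad.
- gate_hinge (a point): point on the gate's upright hinge axis, 118 mm above the bench, at the tote's x = 0, y = +100 mm. A spring in the hinge (0.3 N m/rad, 0.03 N m when shut) always pushes the gate shut: let go, it falls back to the detent or shut.
- gate_leaf: the gate itself. Origin on the hinge axis at bench height; its -y axis points along the leaf to the free end, z up; it turns with the gate. Its handle is a red upright round post, 16 mm diameter, 72 mm high, standing on the leaf's top edge 120 mm from the hinge axis; two thin steel pegs 14 mm high stand 45 and 145 mm from the axis.
- post_top (a point): centre of the top end of the red post, 190 mm above the bench. Gate shut: at the tote's x = 0, y = -20 mm.
- blue_catch: blue catch on the tote's front beam (left or right place varies). Dark base 32 x 64 x 4 mm with two upright blue tabs, each 24 (x) x 6 (y) mm, tops 44 mm above the base's underside: fixed tab at the catch's y = -25 mm, sliding tab at y = +25 mm; 56 mm over the outer faces, about 40 mm squeezed. Origin under the base's centre, 120 mm above the bench; axes parallel to the tote's.
- blue_slide (a joint): travel of the blue sliding tab, m: 0 to 0.002 at the start (hooked over the gate's peg), 0.016 at its stop. Grows as the tab is squeezed along the catch's -y towards the fixed tab. Hook clear of the peg above 0.011; squeeze it home, beyond 0.013. No spring: about 6 N of friction plus 8 N s/m of damping; stays where it is left.
- blue_tab_top (a point): centre of the top of the blue sliding tab. From this tab a flat arm, 16 to 22 mm above the catch's underside, runs 61 mm towards the tote's -x to a hook in front of a peg on the gate.
- yellow_catch: yellow catch on the tote's front beam (left or right place varies). Dark base 32 x 64 x 4 mm with two upright yellow tabs, each 24 (x) x 6 (y) mm, tops 44 mm above the base's underside: fixed tab at the catch's y = -25 mm, sliding tab at y = +25 mm; 56 mm over the outer faces, about 40 mm squeezed. Origin under the base's centre, 120 mm above the bench; axes parallel to the tote's.
- yellow_slide (a joint): travel of the yellow sliding tab, m: 0 to 0.002 at the start (hooked over the gate's peg), 0.016 at its stop. Grows as the tab is squeezed along the catch's -y towards the fixed tab. Hook clear of the peg above 0.011; squeeze it home, beyond 0.013. No spring: about 6 N of friction plus 8 N s/m of damping; stays where it is left.
- yellow_tab_top (a point): centre of the top of the yellow sliding tab. From this tab a flat arm, 16 to 22 mm above the catch's underside, runs 61 mm towards the tote's -x to a hook in front of a peg on the gate.
- packed_rack: white tube rack 94 x 157 mm, 100 mm high, loose inside the tote; leave alone. Origin under its centre.
- blue_rack: white tube rack 94 x 115 mm, 100 mm high, with blue-capped tubes, loose on the bench to the right of the tote; leave alone. Origin under its centre.
- label_rack: white tube rack 73 x 115 mm, 100 mm high, with yellow-labelled tubes, loose on the bench to the left; leave alone. Origin under its centre.
- tube_stand: grey 46 mm square stand with one blue-capped tube, 106 mm high in all, loose in front of the tote's right end, outside the gate's sweep; leave alone. Origin under its centre.
- reagent_jar: amber jar, 60 mm across, 85 mm high, loose to the left of the tote; leave alone. Origin under its centre.
- spray_bottle: white bottle with blue cap, 64 mm across, 170 mm high, loose, right; leave alone. Origin under its centre.

How it is judged:
By the outcome, as a careful person would: the job done as asked, in the order asked, and still so for the second after the job is handed in, while the arm keeps its last pose, push and grip.
It also fails if it takes over 58 s, if anything falls off the work surface, if the arm or the gripper's body presses on something with over 40 N, if the wrist force passes 120 N, or if a joint passes its speed limit or range.

## Robot

A 6-joint arm with a two-finger parallel gripper is mounted at the origin on the work surface. World frame = base frame: x ahead of the robot, y to its left, z up, the work surface at z = 0. Lengths are in m, angles in rad, forces in N, time in s.
With the tool pointing down it reaches from about 0.3 to 0.875 m from the base axis. Payload 6.4 kg.
Tool frame: the origin (TCP) lies at the very end of the fingers, on their centre line; the grasp point (between the pads) lies 19 mm behind it; x points along the fingers, z is the direction in which the jaws open and shut, and the axes are right-handed (so a half turn about x gives the same grasp; the last joint's range is limited). The gripper opens to 85 mm and grips with 20 to 120 N. Pads are 22 mm wide; open, the fingers measure 114 mm over their backs; the gripper's body (76 mm by 85 mm) begins 54 mm behind the grasp point. The pads swing forward as they close: fully open they stand 13 mm farther back than shut.
Start: joints at [1.05, 0.181, 1.607, -0, 1.354, -0.206], TCP at [0.178, 0.547, 0.231] pointing down, gripper open.
Joint ranges: [-2.99, 2.99], [-0.89, 2.07], [0.3, 2.58], [-1.14, 4.28], [0, 2.63], [-3.12, 3.12]. Speed limits (rad/s): [2.57, 2.57, 3.01, 3.14, 3.14, 3.14].

## Interface

Orientations are given as a 3x3 rotation matrix whose columns are the frame's x, y, z axes.
In Python, from workcell import manip gives the robot as it stands. The module is installed in compiled form; this text tells all that it offers.
- The arm moves only by the shell command python3 -m pendant 'ROWS'. ROWS is JSON, a list of rows, each an object with "xyz": the shift along the world's x, y, z in mm, a list of three; "rotation": the turn, a rotation vector about the world's x, y, z in degrees, a list of three; "jaw": the opening, from -1 (shut) to 1 (fully open). In form: [{"xyz": [x, y, z], "rotation": [ax, ay, az], "jaw": jaw}, ...]. A call has 1 to 20 rows; each row shifts and turns the pose as measured when the row begins; what a row does not reach is not made up. A row lasts 1/8 s, in which the tool goes at most 62.5 mm and 10.7 degrees, less where a joint would pass 70% of its speed; a pose out of reach is approached as far as the arm can. A call is refused whole if a number of a shift passes 62.5 or a number of a turn 10.7, either way. A call with a gripper value outside its range is refused whole. The fingers move at their own pace and stop on an object; the grip force is fixed at half the most. Time passes only in rows, so rows that do not move let the fingers close. It gives the time, the measured TCP pose, the force and the opening at its end, in the units of the state.
- manip.get_obs(): the state, without advancing time (a new reading comes with each control period).
- manip.get_image(name): name is "scene" or "top"; returns a dict with "image" (400x640x3 uint8, red, green, blue), "depth" (400x640 float32, m along the optical axis (not along the pixel's ray), 0 where there is no reading), "mtx" (3x3 intrinsics, pixels), "distortion" ([k1, k2, p1, p2, k3] as OpenCV has them; the pictures are not rectified), "R" (3x3) and "t" (3): a world point X has camera coordinates R X + t. Camera axes: x right, y down, z forward; pixel columns grow to the right and rows downward; lengths in m; the calibration is good to about 2 mm. A picture is of the moment at which its call begins.
- manip.finish_job(): hands the job in, once; it reports no verdict.
The state is a dict: "time_s": time; "joint_positions": joint angles; "qd": joint speeds; "joint_torque": joint torques, N m; "tool_pos": TCP position; "tcp_rot": TCP orientation; "wrist_force": force on the tool from outside, world axes, zero at the start; "ft_torque": the same for the moment, N m; "width": opening from 0.0 (shut) to 1.0 (fully open).
Only numpy, scipy, OpenCV 4.12 (cv2) and the standard library are available. Lean on these libraries where they do the work, as an engineer would, in place of code of your own. Each camera call takes 0.05 s, during which the arm holds its last target. There are 200 camera calls.

## Working session

There is one attempt and no reset: what is moved stays moved. The work goes in short steps, Python scripts to look and compute and a shell command to move; the robot and the scene stay as the last step left them, time stands still between calls to the robot, and variables do not carry over. Pictures are saved under pics/ and viewed, about 8 in all and at most 12, crops included, and the job is handed in when it is done.

```bash
mkdir -p pics
cat > h.py <<'E'
import numpy as np, cv2
from workcell import manip
def grab(n):
    d=manip.get_image(n); return d
def save(d,f,box=None,s=1):
    im=d["image"][...,::-1]
    if box: im=im[box[1]:box[3],box[0]:box[2]]
    cv2.imwrite("pics/"+f,cv2.resize(im,None,fx=s,fy=s,interpolation=cv2.INTER_CUBIC))
def rays(d,uv):
    p=cv2.undistortPoints(np.array(uv,float).reshape(-1,1,2),d["mtx"],np.array(d["distortion"],float)).reshape(-1,2)
    return np.c_[p,np.ones(len(p))]
def world(d,uv,z=None):
    r=rays(d,uv);R=np.array(d["R"]);t=np.array(d["t"])
    if z is None:
        uv=np.array(uv,int).reshape(-1,2); dep=d["depth"][uv[:,1],uv[:,0]]
        return (r*dep[:,None]-t)@R
    c=-R.T@t; w=r@R; return c+w*((z-c[2])/w[:,2])[:,None]
E
python3 - <<'E'
from h import *
for n in("scene","top"):
    d=grab(n);save(d,n+"0.png");print(n,-np.array(d["R"]).T@d["t"],np.array(d["R"]).round(2).tolist())
o=manip.get_obs();print(o["time_s"],o["tool_pos"],o["tcp_rot"],o["width"])
E
```

```text
scene [ 1.0288574  -0.75570478  1.37697311] [[0.85, 0.52, 0.01], [0.43, -0.7, -0.57], [-0.29, 0.49, -0.82]]
top [0.48558292 0.00473416 1.43197135] [[-0.0, -1.0, -0.01], [-1.0, 0.0, -0.08], [0.08, 0.01, -1.0]]
0.1 [0.17777247 0.54631888 0.23048943] [[-7.64750881e-04 -9.50855607e-01  3.09633702e-01]
 [-1.35299551e-03  3.09634493e-01  9.50854694e-01]
 [-9.99998792e-01  3.08233956e-04 -1.52329662e-03]] 0.9968127100717165
```

View pics/top0.png

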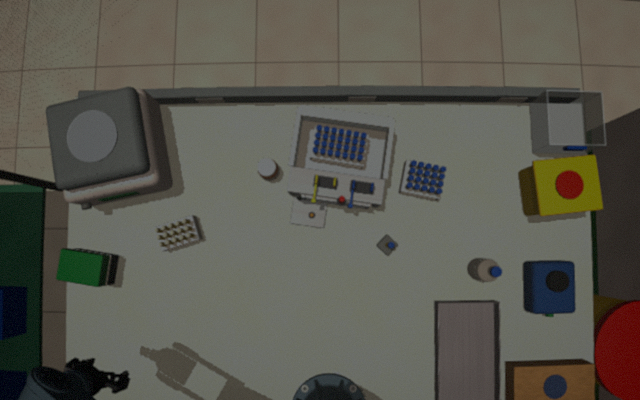

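View pics/scene0.png

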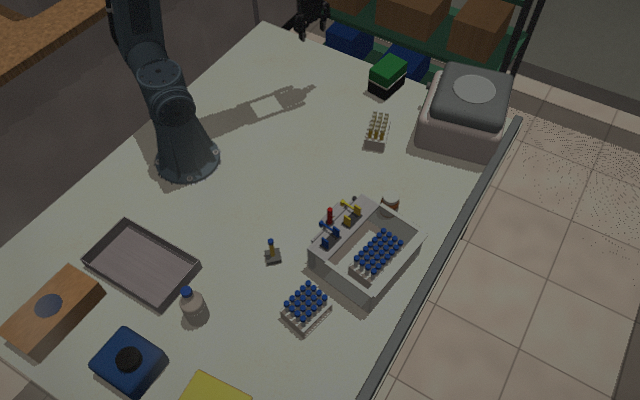

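The top view shows the tote at about (342,165), with the yellow catch left at (325,183), the blue catch right at (360,188) and the red post near (341,200). In both views the hinge is at the left end. I'll zoom in next.

Run:
```python
from h import *
d=grab("top");save(d,"top1.png",(280,100,410,235),5)
e=grab("scene");save(e,"scene1.png",(300,180,430,300),5)
for n,k in(("top",d),("scene",e)):
    hsv=cv2.cvtColor(k["image"],cv2.COLOR_RGB2HSV)
    x0,y0,x1,y1=(280,165,410,235) if n=="top" else (300,185,370,250)
    H,S,V=[hsv[y0:y1,x0:x1,i].astype(int) for i in range(3)]
    for c,m in(("red",((H<8)|(H>172))&(S>140)&(V>60)),("yel",(H>20)&(H<35)&(S>150)&(V>60)),("blue",(H>105)&(H<125)&(S>150)&(V>40))):
        nn,l,st,ce=cv2.connectedComponentsWithStats(m.astype(np.uint8))
        for i in range(1,nn):
            if st[i,4]<4: continue
            v,u=np.where(l==i);w=world(k,np.c_[u+x0,v+y0])
            zz=w[:,2];top=w[zz>np.percentile(zz,60)]
            print(n,c,st[i],(ce[i]+[x0,y0]).round(1),"med",np.median(w,0).round(3),"top",top.mean(0).round(3),zz.max().round(3))
```

```text
top red [59 32  6  5 25] [341.4 199. ] med [ 0.603 -0.031  0.191] top [ 0.603 -0.033  0.194] 0.197
top yel [34 11  4 16 31] [315.7 182.5] med [0.651 0.034 0.163] top [0.658 0.034 0.166] 0.171
top yel [53 13  3  9 21] [334.1 181.9] med [ 0.654 -0.014  0.164] top [ 0.653 -0.015  0.166] 0.168
top yel [31 28  5  9 20] [313.3 198.6] med [0.608 0.04  0.144] top [0.609 0.04  0.147] 0.15
top blue [72 16  3 13 23] [352.8 186. ] med [ 0.643 -0.064  0.16 ] top [ 0.647 -0.065  0.166] 0.168
top blue [91 19  2  7 11] [371.5 186.8] med [ 0.637 -0.111  0.167] top [ 0.639 -0.113  0.169] 0.17
top blue [127  18   3   4   8] [408.4 184.9] med [ 0.651 -0.221  0.1  ] top [ 0.651 -0.221  0.102] 0.104
top blue [69 38  3  4  9] [349.9 204.9] med [ 0.592 -0.056  0.142] top [ 0.593 -0.056  0.146] 0.152
scene red [28 23  4  4 15] [329.6 209.4] med [ 0.606 -0.039  0.189] top [ 0.608 -0.039  0.19 ] 0.191
scene yel [41 15 20 16 79] [352.5 207.5] med [0.654 0.029 0.14 ] top [0.658 0.028 0.154] 0.166
scene yel [44 31  7 10 50] [346.6 220.3] med [ 0.654 -0.022  0.148] top [ 0.655 -0.021  0.161] 0.166
scene blue [19 36 20 16 77] [330.4 228.3] med [ 0.637 -0.069  0.142] top [ 0.642 -0.07   0.155] 0.167
scene blue [22 53  6 11 44] [324.7 242.7] med [ 0.639 -0.12   0.151] top [ 0.639 -0.119  0.16 ] 0.166
scene blue [63 57  7  8 26] [366.7 246.3] med [ 0.737 -0.045  0.104] top [ 0.739 -0.044  0.107] 0.11
```

View pics/top1.png

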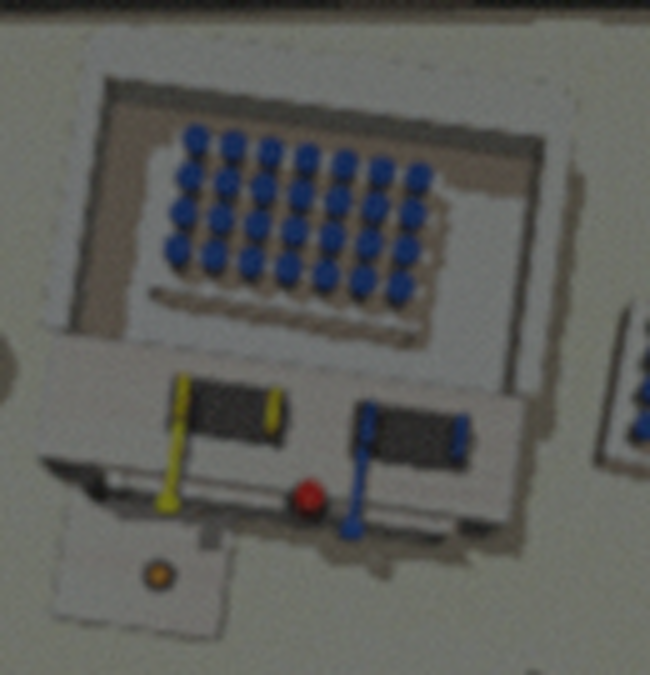

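View pics/scene1.png

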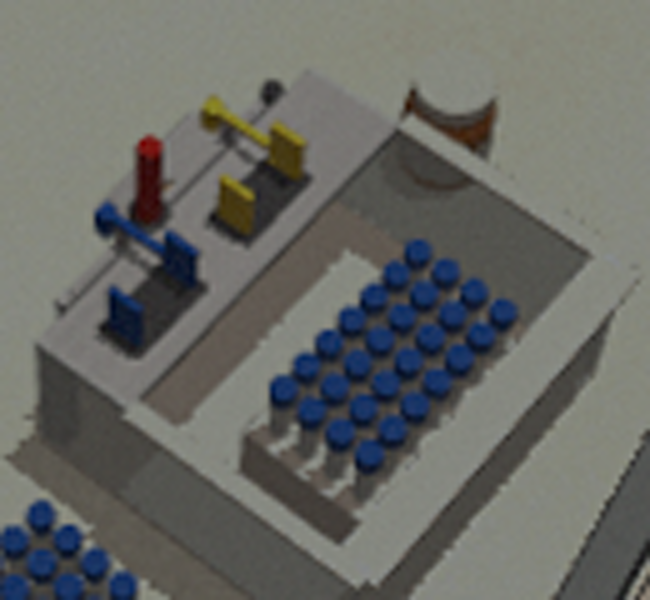

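The tote's yaw is about -7°. All the points agree with the given geometry: post at (0.605,-0.035,0.19), blue catch at tote y≈-72 and yellow at y≈+27. I'm moving above the blue catch, biased 8 mm toward the fixed tab.

```bash
python3 -m pendant '[{"xyz":[29,-40,2],"rotation":[0,0,0.7],"jaw":1},{"xyz":[29,-40,2],"rotation":[0,0,0.7],"jaw":1},{"xyz":[29,-40,2],"rotation":[0,0,0.7],"jaw":1},{"xyz":[29,-40,2],"rotation":[0,0,0.7],"jaw":1},{"xyz":[29,-40,2],"rotation":[0,0,0.7],"jaw":1},{"xyz":[29,-40,2],"rotation":[0,0,0.7],"jaw":1},{"xyz":[29,-40,2],"rotation":[0,0,0.7],"jaw":1},{"xyz":[29,-40,2],"rotation":[0,0,0.7],"jaw":1},{"xyz":[29,-40,2],"rotation":[0,0,0.7],"jaw":1},{"xyz":[29,-40,2],"rotation":[0,0,0.7],"jaw":1},{"xyz":[29,-40,2],"rotation":[0,0,0.7],"jaw":1},{"xyz":[29,-40,2],"rotation":[0,0,0.7],"jaw":1},{"xyz":[29,-40,2],"rotation":[0,0,0.7],"jaw":1},{"xyz":[29,-40,2],"rotation":[0,0,0.7],"jaw":1}]'; python3 -c "
from h import *
o=manip.get_obs();print(o['tool_pos'],np.array(o['tcp_rot']).round(3),o['joint_positions'])"
```

```text
time_s: 1.95
tool_pos: [0.591, -0.031, 0.2582]
tcp_rot: [[0.001, -0.991, 0.131], [0.0, 0.131, 0.991], [-1.0, -0.001, 0.0]]
wrist_force: [0.3, 0.1, -0.1]
width: 1.001
[ 0.59095491 -0.03095571  0.25824308] [[ 0.001 -0.991  0.131]
 [ 0.     0.131  0.991]
 [-1.    -0.001  0.   ]] [-2.52825236e-01  1.95951049e-01  1.53422623e+00  1.59045030e-04
  1.41083670e+00 -1.69178612e+00]
```

```bash
python3 -m pendant '[{"xyz":[25,-35,0],"rotation":[0,0,0],"jaw":1},{"xyz":[25,-34,-20],"rotation":[0,0,0],"jaw":1},{"xyz":[0,0,-40],"rotation":[0,0,0],"jaw":1},{"xyz":[0,0,0],"rotation":[0,0,0],"jaw":1}]'; python3 -c "
from h import *
save(grab('scene'),'s2.png',(285,165,385,265),6)"
```

```text
time_s: 2.45
tool_pos: [0.6435, -0.1066, 0.1959]
tcp_rot: [[0.0, -0.991, 0.136], [-0.0, 0.136, 0.991], [-1.0, -0.0, -0.0]]
wrist_force: [0.8, 0.2, -0.4]
width: 1.001
```

View pics/s2.png

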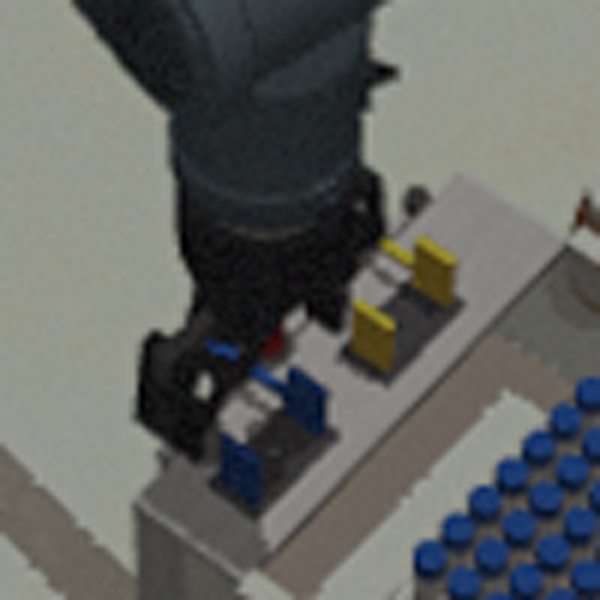

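The fingers straddle the blue tabs, with the left one beyond the sliding tab and the right one outside the fixed tab. I'm correcting 7 mm in y, going down and squeezing.

```bash
python3 -m pendant '[{"xyz":[-2,7,-10],"rotation":[0,0,0],"jaw":1},{"xyz":[0,0,-15],"rotation":[0,0,0],"jaw":1},{"xyz":[0,0,-15],"rotation":[0,0,0],"jaw":1},{"xyz":[0,0,-15],"rotation":[0,0,0],"jaw":1},{"xyz":[0,0,0],"rotation":[0,0,0],"jaw":1}]'
```

```text
time_s: 3.12
tool_pos: [0.6444, -0.0983, 0.1449]
tcp_rot: [[0.011, -0.991, 0.133], [-0.004, 0.133, 0.991], [-1.0, -0.011, -0.003]]
wrist_force: [0.1, -0.3, 0.7]
width: 1.002
```

```bash
python3 -m pendant '[{"xyz":[-3,-1,-8],"rotation":[0,0,0],"jaw":1},{"xyz":[0,0,0],"rotation":[0,0,0],"jaw":0.5},{"xyz":[0,0,0],"rotation":[0,0,0],"jaw":0.3},{"xyz":[0,0,0],"rotation":[0,0,0],"jaw":0.15},{"xyz":[0,0,0],"rotation":[0,0,0],"jaw":0.15}]'
python3 -m pendant '[{"xyz":[0,0,0],"rotation":[0,0,0],"jaw":0.05},{"xyz":[0,0,0],"rotation":[0,0,0],"jaw":0},{"xyz":[0,0,0],"rotation":[0,0,0],"jaw":-0.05},{"xyz":[0,0,0],"rotation":[0,0,0],"jaw":-0.15},{"xyz":[0,0,0],"rotation":[0,0,0],"jaw":-0.15},{"xyz":[0,0,0],"rotation":[0,0,0],"jaw":-0.15}]'
```

```text
time_s: 3.75
tool_pos: [0.6427, -0.097, 0.1386]
tcp_rot: [[0.014, -0.991, 0.133], [-0.001, 0.133, 0.991], [-1.0, -0.014, 0.001]]
wrist_force: [0.6, 0.4, 0.5]
width: 0.577
time_s: 4.5
tool_pos: [0.6425, -0.0996, 0.1401]
tcp_rot: [[0.015, -0.991, 0.136], [-0.002, 0.136, 0.991], [-1.0, -0.015, -0.0]]
wrist_force: [-1.8, -1.4, 2.6]
width: 0.439
```

```bash
python3 -m pendant '[{"xyz":[0,0,0],"rotation":[0,0,0],"jaw":-0.5},{"xyz":[0,0,0],"rotation":[0,0,0],"jaw":-0.5},{"xyz":[0,0,0],"rotation":[0,0,0],"jaw":-0.5}]'
python3 -c "
from h import *
save(grab('scene'),'s3.png',(285,165,385,265),6)"
```

```text
time_s: 4.88
tool_pos: [0.6425, -0.0996, 0.1401]
tcp_rot: [[0.015, -0.991, 0.136], [-0.002, 0.136, 0.991], [-1.0, -0.015, -0.0]]
wrist_force: [-1.9, -1.2, 2.4]
width: 0.443
```

View pics/s3.png

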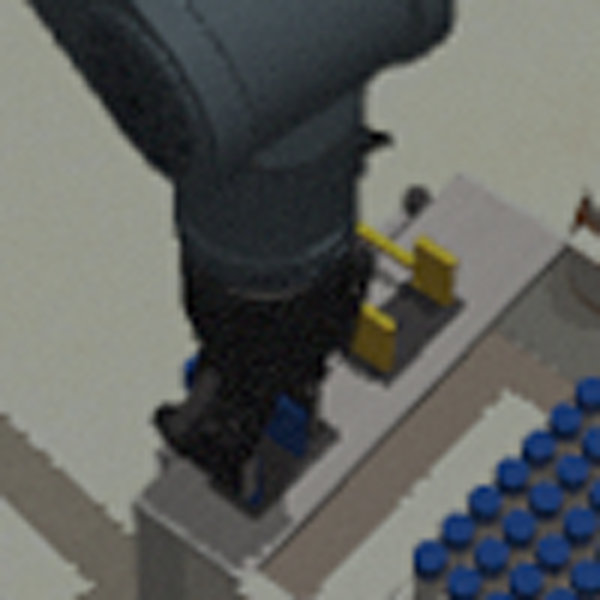

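The blue sliding tab sits next to the fixed tab at its stop (width steady at 0.44 under full grip). I'm releasing, lifting and moving to yellow.

```bash
python3 -m pendant '[{"xyz":[0,0,0],"rotation":[0,0,0],"jaw":0.3},{"xyz":[0,0,0],"rotation":[0,0,0],"jaw":1},{"xyz":[0,0,0],"rotation":[0,0,0],"jaw":1},{"xyz":[0,0,0],"rotation":[0,0,0],"jaw":1},{"xyz":[0,0,20],"rotation":[0,0,0],"jaw":1},{"xyz":[0,0,30],"rotation":[0,0,0],"jaw":1},{"xyz":[0,0,20],"rotation":[0,0,0],"jaw":1},{"xyz":[4,33,0],"rotation":[0,0,0],"jaw":1},{"xyz":[4,33,0],"rotation":[0,0,0],"jaw":1},{"xyz":[4,32,0],"rotation":[0,0,0],"jaw":1},{"xyz":[0,0,0],"rotation":[0,0,0],"jaw":1}]'
python3 - <<'E'
from h import *
k=grab("scene");save(k,'s4.png',(285,165,385,265),6)
hsv=cv2.cvtColor(k["image"],cv2.COLOR_RGB2HSV);x0,y0,x1,y1=300,185,370,260
H,S,V=[hsv[y0:y1,x0:x1,i].astype(int) for i in range(3)]
for c,m in(("yel",(H>20)&(H<35)&(S>150)&(V>60)),("blue",(H>105)&(H<125)&(S>150)&(V>40))):
    nn,l,st,ce=cv2.connectedComponentsWithStats(m.astype(np.uint8))
    for i in range(1,nn):
        if st[i,4]<10: continue
        v,u=np.where(l==i);w=world(k,np.c_[u+x0,v+y0]);zz=w[:,2];top=w[zz>np.percentile(zz,60)]
        print(c,st[i],top.mean(0).round(3))
E
```

```text
time_s: 6.3
tool_pos: [0.658, -0.0001, 0.2236]
tcp_rot: [[0.027, -0.99, 0.136], [-0.006, 0.136, 0.991], [-1.0, -0.028, -0.002]]
wrist_force: [0.1, -0.5, 0.8]
width: 0.997
yel [47 19 14 12 62] [0.661 0.028 0.157]
yel [44 30  7 11 56] [ 0.655 -0.02   0.16 ]
blue [16 40 20 16 76] [ 0.643 -0.086  0.156]
blue [22 53  6 11 47] [ 0.639 -0.12   0.161]
blue [54 57 16 18 75] [ 0.734 -0.07   0.107]
blue [64 66  6  9 28] [ 0.78  -0.136  0.223]
```

View pics/s4.png

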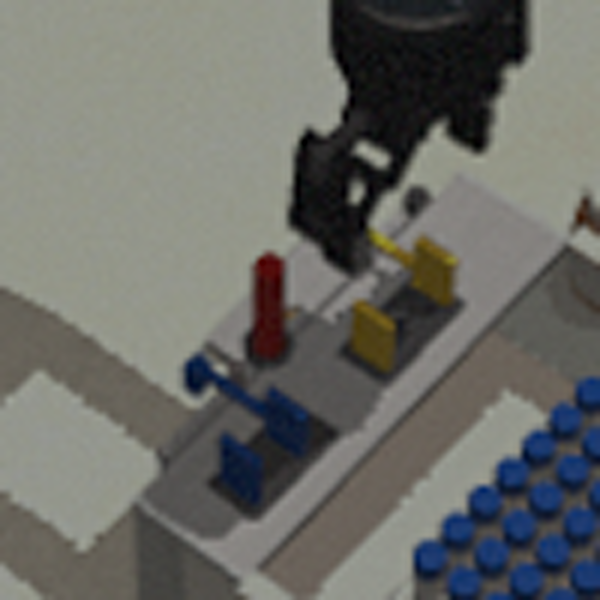

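Blue slid 16 mm, fully home, and is staying there. The gripper is over yellow, so I'm going down and squeezing.

```bash
python3 -m pendant '[{"xyz":[-3,-1,-10],"rotation":[0,1.5,0],"jaw":1},{"xyz":[0,0,-20],"rotation":[0,0,0],"jaw":1},{"xyz":[0,0,-20],"rotation":[0,0,0],"jaw":1},{"xyz":[0,0,-15],"rotation":[0,0,0],"jaw":1},{"xyz":[0,0,-9],"rotation":[0,0,0],"jaw":1},{"xyz":[0,0,0],"rotation":[0,0,0],"jaw":1}]'
```

```text
time_s: 7.1
tool_pos: [0.653, -0.006, 0.1425]
tcp_rot: [[-0.005, -0.99, 0.141], [-0.007, 0.141, 0.99], [-1.0, 0.004, -0.007]]
wrist_force: [-0.5, 0.9, 0.0]
width: 0.998
```

```bash
python3 -m pendant '[{"xyz":[2,5,-4],"rotation":[0,0,0],"jaw":0.6},{"xyz":[0,0,0],"rotation":[0,0,0],"jaw":0.3},{"xyz":[0,0,0],"rotation":[0,0,0],"jaw":0.15},{"xyz":[0,0,0],"rotation":[0,0,0],"jaw":0.05},{"xyz":[0,0,0],"rotation":[0,0,0],"jaw":0},{"xyz":[0,0,0],"rotation":[0,0,0],"jaw":-0.05}]'
python3 -m pendant '[{"xyz":[0,0,0],"rotation":[0,0,0],"jaw":-0.15},{"xyz":[0,0,0],"rotation":[0,0,0],"jaw":-0.3},{"xyz":[0,0,0],"rotation":[0,0,0],"jaw":-0.5},{"xyz":[0,0,0],"rotation":[0,0,0],"jaw":-0.5},{"xyz":[0,0,0],"rotation":[0,0,0],"jaw":-0.5}]'
```

```text
time_s: 7.85
tool_pos: [0.6569, 0.0002, 0.1424]
tcp_rot: [[-0.0, -0.99, 0.141], [-0.008, 0.141, 0.99], [-1.0, -0.001, -0.008]]
wrist_force: [-1.4, -2.0, -0.4]
width: 0.481
time_s: 8.48
tool_pos: [0.6568, -0.0007, 0.1429]
tcp_rot: [[-0.001, -0.99, 0.142], [-0.008, 0.142, 0.99], [-1.0, -0.001, -0.008]]
wrist_force: [-1.6, -3.0, 1.1]
width: 0.441
```

Yellow is home too, at the same 0.441 width. I'm releasing, lifting and going above the post.

```bash
python3 -m pendant '[{"xyz":[0,0,0],"rotation":[0,0,0],"jaw":0.3},{"xyz":[0,0,0],"rotation":[0,0,0],"jaw":0.8},{"xyz":[0,0,0],"rotation":[0,0,0],"jaw":0.8},{"xyz":[0,0,20],"rotation":[0,0,0],"jaw":0.8},{"xyz":[0,0,30],"rotation":[0,0,0],"jaw":0.8},{"xyz":[0,0,30],"rotation":[0,0,0],"jaw":0.8},{"xyz":[0,0,0],"rotation":[0,0,0],"jaw":0.8},{"xyz":[-25,-17,0],"rotation":[0,0,0],"jaw":0.6},{"xyz":[-25,-17,0],"rotation":[0,0,0],"jaw":0.6},{"xyz":[0,0,0],"rotation":[0,0,0],"jaw":0.6}]'
python3 - <<'E'
from h import *
k=grab("scene");save(k,'s5.png',(285,165,385,265),6)
hsv=cv2.cvtColor(k["image"],cv2.COLOR_RGB2HSV);x0,y0,x1,y1=300,185,370,260
H,S,V=[hsv[y0:y1,x0:x1,i].astype(int) for i in range(3)]
for c,m in(("red",((H<8)|(H>172))&(S>140)&(V>40)),("yel",(H>20)&(H<35)&(S>150)&(V>60)),("blue",(H>105)&(H<125)&(S>150)&(V>40))):
    nn,l,st,ce=cv2.connectedComponentsWithStats(m.astype(np.uint8))
    for i in range(1,nn):
        if st[i,4]<10: continue
        v,u=np.where(l==i);w=world(k,np.c_[u+x0,v+y0]);zz=w[:,2];top=w[zz>np.percentile(zz,60)]
        print(c,st[i],top.mean(0).round(3),zz.max())
E
```

```text
time_s: 9.72
tool_pos: [0.6073, -0.0344, 0.2312]
tcp_rot: [[0.007, -0.99, 0.14], [-0.01, 0.14, 0.99], [-1.0, -0.008, -0.009]]
wrist_force: [1.0, 0.6, 0.1]
width: 0.799
red [27 23  5 16 66] [ 0.607 -0.04   0.184] 0.19219868697582895
yel [37 18 21 16 87] [0.654 0.014 0.154] 0.16514696603998796
yel [44 31  7 10 54] [ 0.656 -0.021  0.16 ] 0.16382268493584756
blue [16 40 20 16 72] [ 0.645 -0.086  0.156] 0.16729384413502055
blue [22 53  6 11 46] [ 0.639 -0.119  0.161] 0.16858324398812194
blue [54 57 16 18 73] [ 0.746 -0.089  0.152] 1.3769731095002538
blue [64 66  6  9 28] [ 0.753 -0.075  0.107] 0.11022289462380891
```

View pics/s5.png

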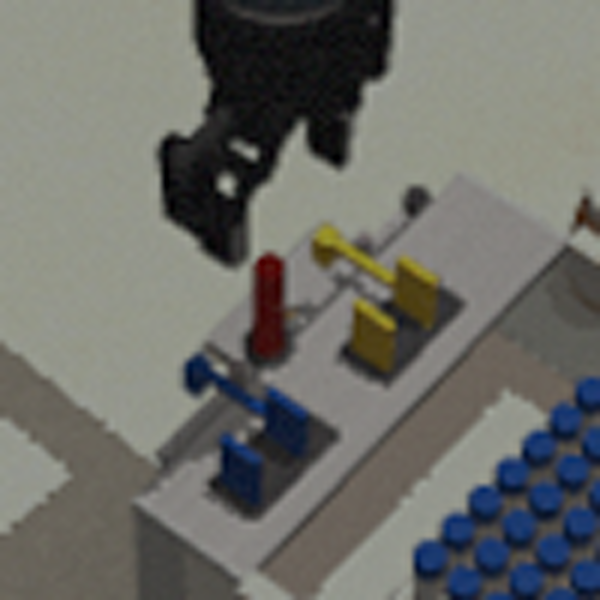

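Both catches are squeezed home, with yellow at 0.014 against 0.028 before. The post stands between the open fingers, so I'm going down and gripping it.

```bash
python3 -m pendant '[{"xyz":[0,-1,-20],"rotation":[0,0,0],"jaw":0.5},{"xyz":[0,0,-20],"rotation":[0,0,0],"jaw":0.5},{"xyz":[0,0,-20],"rotation":[0,0,0],"jaw":0.5},{"xyz":[0,0,-12],"rotation":[0,0,0],"jaw":0.5},{"xyz":[0,0,0],"rotation":[0,0,0],"jaw":0.2}]'
python3 -m pendant '[{"xyz":[0,0,-3],"rotation":[0,0,0],"jaw":-0.2},{"xyz":[0,0,0],"rotation":[0,0,0],"jaw":-0.4},{"xyz":[0,0,0],"rotation":[0,0,0],"jaw":-0.6},{"xyz":[0,0,0],"rotation":[0,0,0],"jaw":-1},{"xyz":[0,0,0],"rotation":[0,0,0],"jaw":-1}]'
```

```text
time_s: 10.4
tool_pos: [0.6083, -0.0327, 0.1511]
tcp_rot: [[0.004, -0.991, 0.137], [-0.008, 0.137, 0.991], [-1.0, -0.005, -0.007]]
wrist_force: [-0.5, 0.8, -0.2]
width: 0.6
time_s: 11.02
tool_pos: [0.6089, -0.0358, 0.1493]
tcp_rot: [[0.005, -0.99, 0.138], [-0.013, 0.138, 0.99], [-1.0, -0.007, -0.012]]
wrist_force: [0.7, 0.3, -2.8]
width: 0.171
```

Gripped: width 0.171 is about the 16 mm post. I'm working out the arc now.

```bash
cat > arc.py <<'E'
import sys
from h import *
ey=np.array([.137,.9906]);ex=np.array([.9906,-.137]);H=np.array([.6245,.0833])
P=lambda t:H-.12*(ey*np.cos(t)+ex*np.sin(t))
o=manip.get_obs();p=np.array(o["tool_pos"])[:2];R=np.array(o["tcp_rot"]);d=p-H
th=np.arctan2(-d@ex,-d@ey);yaw=np.arctan2(-R[0,2],R[1,2])
print("theta",th.round(3),"radius mm",(1e3*np.hypot(*d)).round(1),"tool turn deg",np.degrees(yaw+.138).round(1),"z",o["tool_pos"][2],"F",np.round(o["wrist_force"],1),"w",round(o["width"],3))
end,n=float(sys.argv[1]),int(sys.argv[2])
t=np.linspace(th,end,n+1);w=[p]+[P(x) for x in t[1:]]
print((np.diff(w,axis=0)*1e3).round(1).tolist(),"dyaw/row",round(-np.degrees(end-th)/n,2))
E
python3 arc.py 0.4 6
```

```text
theta -0.008 radius mm 120.1 tool turn deg -0.0 z 0.149284188279322 F [ 0.7  0.3 -2.8] w 0.171
[[-8.0, 1.4], [-7.9, 1.9], [-7.8, 2.4], [-7.6, 2.9], [-7.4, 3.4], [-7.1, 3.9]] dyaw/row -3.89
```

```bash
python3 -m pendant '[{"xyz":[-8,1.5,0],"rotation":[0,0,-3.9],"jaw":-1},{"xyz":[-8,2,0],"rotation":[0,0,-3.9],"jaw":-1},{"xyz":[-8,2.5,0],"rotation":[0,0,-3.9],"jaw":-1}]'; python3 arc.py 0.6 5
```

```text
time_s: 11.4
tool_pos: [0.5846, -0.0306, 0.1493]
tcp_rot: [[0.002, -0.94, 0.342], [-0.014, 0.342, 0.94], [-1.0, -0.007, -0.013]]
wrist_force: [-0.1, -1.9, -4.4]
width: 0.173
theta 0.2 radius mm 120.7 tool turn deg -12.1 z 0.1492697026337801 F [-0.1 -1.9 -4.4] w 0.173
[[-8.7, 4.2], [-8.6, 4.2], [-8.3, 4.9], [-7.8, 5.6], [-7.4, 6.2]] dyaw/row -4.59
```

The gate is moving freely with low forces. Next, through the detent.

```bash
python3 -m pendant '[{"xyz":[-9,4,0],"rotation":[0,0,-4.6],"jaw":-1},{"xyz":[-8.5,4.5,0],"rotation":[0,0,-4.6],"jaw":-1},{"xyz":[-8,5,0],"rotation":[0,0,-4.6],"jaw":-1},{"xyz":[-8,5.5,0],"rotation":[0,0,-4.6],"jaw":-1},{"xyz":[-7.5,6,0],"rotation":[0,0,-4.6],"jaw":-1}]'; python3 arc.py 1.1 6
```

```text
time_s: 12.02
tool_pos: [0.5418, -0.0063, 0.1493]
tcp_rot: [[-0.004, -0.722, 0.692], [-0.016, 0.692, 0.722], [-1.0, -0.008, -0.014]]
wrist_force: [0.1, -1.1, -3.7]
width: 0.17
theta 0.608 radius mm 121.9 tool turn deg -35.9 z 0.14928331335254136 F [ 0.1 -1.1 -3.7] w 0.17
[[-5.6, 8.4], [-6.4, 7.5], [-5.7, 8.0], [-5.0, 8.4], [-4.3, 8.8], [-3.6, 9.2]] dyaw/row -4.7
```

```bash
python3 -m pendant '[{"xyz":[-6,8,0],"rotation":[0,0,-4.7],"jaw":-1},{"xyz":[-6.5,7.5,0],"rotation":[0,0,-4.7],"jaw":-1},{"xyz":[-6,8,0],"rotation":[0,0,-4.7],"jaw":-1},{"xyz":[-5,8.5,0],"rotation":[0,0,-4.7],"jaw":-1},{"xyz":[-4.5,9,0],"rotation":[0,0,-4.7],"jaw":-1},{"xyz":[-3.5,9,0],"rotation":[0,0,-4.7],"jaw":-1}]'; python3 arc.py 1.6 6
```

```text
time_s: 12.78
tool_pos: [0.5086, 0.0417, 0.1494]
tcp_rot: [[-0.012, -0.296, 0.955], [-0.019, 0.955, 0.296], [-1.0, -0.014, -0.017]]
wrist_force: [-1.3, -1.3, -4.0]
width: 0.172
theta 1.089 radius mm 123.1 tool turn deg -64.9 z 0.14935048637808848 F [-1.3 -1.3 -4. ] w 0.172
[[-0.1, 10.8], [-2.2, 10.0], [-1.3, 10.1], [-0.5, 10.2], [0.4, 10.2], [1.3, 10.1]] dyaw/row -4.88
```

```bash
python3 -m pendant '[{"xyz":[-1.5,10,0],"rotation":[0,0,-4.8],"jaw":-1},{"xyz":[-1.5,10,0],"rotation":[0,0,-4.8],"jaw":-1},{"xyz":[-1,10,0],"rotation":[0,0,-4.8],"jaw":-1},{"xyz":[0,10,0],"rotation":[0,0,-4.8],"jaw":-1},{"xyz":[0.5,10,0],"rotation":[0,0,-4.8],"jaw":-1},{"xyz":[1,9,0],"rotation":[0,0,-4.8],"jaw":-1}]'; python3 arc.py 1.6 1; python3 -c "
from h import *
a=grab('scene');b=grab('top')
A=cv2.resize(a['image'][165:285,265:395,::-1],None,fx=3,fy=3);B=cv2.resize(b['image'][145:265,265:395,::-1],None,fx=3,fy=3)
cv2.imwrite('pics/s6.png',np.hstack([A,B]))"
```

```text
time_s: 13.52
tool_pos: [0.5024, 0.1028, 0.1494]
tcp_rot: [[-0.023, 0.212, 0.977], [-0.011, 0.977, -0.212], [-1.0, -0.016, -0.021]]
wrist_force: [0.1, -1.8, -6.7]
width: 0.167
theta 1.591 radius mm 123.7 tool turn deg -94.3 z 0.14937938628038705 F [ 0.1 -1.8 -6.7] w 0.167
[[3.8, 0.4]] dyaw/row -0.49
```

View pics/s6.png

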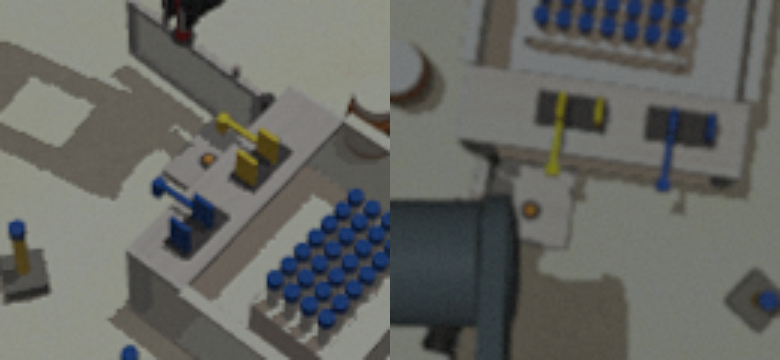

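The gate stands open, roughly square to the front, with the red post in the gripper (scene crop about (180,30)). The racks, jar and stand look undisturbed. I'll hold for half a second as a check, then hand in.

```bash
python3 -m pendant '[{"xyz":[0,0,0],"rotation":[0,0,0],"jaw":-1},{"xyz":[0,0,0],"rotation":[0,0,0],"jaw":-1},{"xyz":[0,0,0],"rotation":[0,0,0],"jaw":-1},{"xyz":[0,0,0],"rotation":[0,0,0],"jaw":-1}]'; python3 arc.py 1.6 1; python3 -c "
from workcell import manip
print(manip.finish_job())"
```

```text
time_s: 14.12
tool_pos: [0.5023, 0.1022, 0.1494]
tcp_rot: [[-0.023, 0.205, 0.978], [-0.011, 0.979, -0.205], [-1.0, -0.016, -0.02]]
wrist_force: [-2.4, -0.1, -4.8]
width: 0.169
theta 1.587 radius mm 123.6 tool turn deg -93.9 z 0.14937074838474776 F [-2.4 -0.1 -4.8] w 0.169
[[3.8, 1.0]] dyaw/row -0.74
the job is handed in; nothing more can be done
None
```

The tote is open. I squeezed the blue catch home first, then the yellow, swung the gate past its detent by the red post, and handed in at about 14 s with the gripper still holding it.

- **Catches:** the camera showed blue travel 16 mm. Yellow showed about 14 mm, but the gripper stopped at the same closed width for both (0.44), so I take both as fully home.
- **Gate:** the angle worked out from the tool position is about 1.59 rad (91°). The gate held steady over a half-second hold, with a post-sized grip width of 0.17.
- **Forces:** wrist force was under 8 N at every reading, which I took only at the end of each move.
- **Surroundings:** in the last picture the packed rack, jar and tube stand look undisturbed. The other two racks and the bottle were outside that view, and I did not measure any of them again.

**Disagreements:** the two cameras differed by about 5 mm in y. The arc radius drifted from 120 to 124 mm, which points to a small error in my hinge estimate, with no sign of it in the forces.

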